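# Stack a rivet-setting anvil squarely in the assembly jig

## Task

Build the rivet-setting anvil in the jig: first the wooden block flat in the pocket, on it the metal spacer plate, and the steel disc on top, pushing each one in turn fully home and firmly against the back stop before you add the next. Then press straight down on the middle of the disc from above for about a second, with roughly a kilogram's weight, to bed the stack, and leave it undisturbed. Use a feeling hand rather than ramming or crushing anything, and leave the other things on the bench where they are.

Things in the scene. Friction and masses are not known exactly. Their poses are not given: they have to be found in the camera images.
- jig: Fixed rigid jig, its pocket open at front and top. Origin: on the bench under the middle of the back stop's front face; +x points from the open front INTO the stop, +y left, z up. Plywood floor plate 10 mm thick (pocket floor at z 10), x -145 to +30, 112 mm wide. Two side walls 14 mm thick, x -40 to 0, inner faces at y -26 and +26 (1 mm play beside each part), up to z 52.
- mouth (a point): Middle of the pocket's mouth at floor level (jig x -48, z 10). The walls flare out here (x -40 to -48, outer side y +-35) and have a sloped lead-in lip on top (z 52 to 60). In front of it all is open: fingers holding a part by its sides fit only here, not beside the walls, so a part is set down part-way in, let go, and pushed home by its front end.
- seat (a point): Point on the pocket floor at the stop's face (jig x 0, z 10). Parts when home, in the jig's frame: block x -80 to 0, z 10 to 35 (its origin x -40, z 10); spacer x -80 to 0, z 35 to 47 (origin x -40, z 35); disc x -50 to 0, z 47 to 63 (origin x -25, z 47).
- stop: The jig's steel back stop, a rigid upright plate fixed to it, 80 mm wide, 16 mm thick, z 10 to 56 mm. Its origin and axes are those of the jig.
- block: Dark hardwood block, 80 (x) by 50 (y) by 25 mm (z), about 0.1 kg, lying loose on the bench. Origin: centre of its underside; x along its length. Either end may go in first.
- spacer: Plain aluminium plate, 80 (x) by 50 (y) by 12 mm (z), about 0.13 kg, lying on the bench. Origin: centre of its underside; x along its length. Either end may go in first.
- disc: Plain steel disc, 50 mm diameter, 16 mm thick, about 0.2 kg, lying on the bench. Origin: centre of its underside; z is its axis.
- offcut: Bystander: wooden offcut 110 by 30 by 18 mm. Origin: centre of its underside.
- roundel: Bystander: small wooden round, 32 mm diameter, 20 mm high. Not the disc of this job. Origin: centre of its underside.
- brush: Bystander: a bench brush lying in front of the jig, along its x axis.
- screwdriver: Bystander: a screwdriver lying on the right of the bench, along its x axis.
- oil: Bystander: closed amber glass bottle, 52 mm diameter, 120 mm high, standing. Origin: centre of its underside.
- wrench: Bystander: a wrench lying on the bench, along its x axis.
Things that resemble listed ones, but are neither listed nor needed, are in the scene too. Of the things that look like the block, the largest one is meant.

How it is judged:
On the way, in this order (a step that is already met when the one before it is completed fails the run):
1. the wooden block lies flat and square in the pocket, pushed firmly against the back stop (more than 2.5 N on the stop) (x of block in the frame of jig between -0.042 and -0.038 m and y of block in the frame of jig between -0.003 and 0.003 m and z of block in the frame of jig between 0.008 and 0.012 m and angle between block's own z axis and vertical below 0.04 rad and angle between the x axis of block and the x axis of jig, either way round below 0.04 rad and contact force between block and stop above 2.5 N).
2. the metal spacer plate lies flat and square in the pocket, pushed firmly against the back stop (more than 2.5 N on the stop) (x of spacer in the frame of jig between -0.042 and -0.038 m and y of spacer in the frame of jig between -0.003 and 0.003 m and z of spacer in the frame of jig between 0.033 and 0.037 m and angle between spacer's own z axis and vertical below 0.04 rad and angle between the x axis of spacer and the x axis of jig, either way round below 0.04 rad and contact force between spacer and stop above 2.5 N).
3. the steel disc lies flat and square in the pocket, pushed firmly against the back stop (more than 2.5 N on the stop) (x of disc in the frame of jig between -0.027 and -0.023 m and y of disc in the frame of jig between -0.003 and 0.003 m and z of disc in the frame of jig between 0.045 and 0.049 m and angle between disc's own z axis and vertical below 0.04 rad and contact force between disc and stop above 2.5 N).
4. the finished stack is pressed down from above, the hand over the disc's middle, with more than 6 N for 0.3 s (x of disc in the frame of jig between -0.027 and -0.023 m and y of disc in the frame of jig between -0.003 and 0.003 m and z of disc in the frame of jig between 0.045 and 0.049 m and angle between disc's own z axis and vertical below 0.04 rad and horizontal distance between the grasp point and disc below 0.022 m and contact force between disc and spacer above 6 N), for 0.3 s.
At the end, for the whole second after the job is handed in: Block, spacer and disc lie at rest on one another in the pocket in that order, each within 2 mm of the back stop, within 3 mm of the pocket's middle line, at its right height within 2 mm, flat, and (block and spacer) square to the jig within 0.04 rad (x of block in the frame of jig between -0.042 and -0.038 m and y of block in the frame of jig between -0.003 and 0.003 m and z of block in the frame of jig between 0.008 and 0.012 m and angle between each of block, spacer, disc's own z axis and vertical below 0.04 rad and angle between the x axis of each of block, spacer and the x axis of jig, either way round below 0.04 rad and x of spacer in the frame of jig between -0.042 and -0.038 m and y of spacer in the frame of jig between -0.003 and 0.003 m and z of spacer in the frame of jig between 0.033 and 0.037 m and x of disc in the frame of jig between -0.027 and -0.023 m and y of disc in the frame of jig between -0.003 and 0.003 m and z of disc in the frame of jig between 0.045 and 0.049 m and linear speed of each of block, spacer, disc below 0.01 m/s); the robot touches nothing.
It fails at once if a part is rammed against the back stop with more than 60 N (contact force between any of block, spacer, disc and stop above 60 N).
It fails at once if the stack is crushed: more than 60 N between disc and spacer or between spacer and block (contact force between disc and spacer above 60 N or contact force between spacer and block above 60 N).
It fails at once if a bystander is moved by more than 20 mm (distance of any of offcut, roundel, brush, screwdriver, oil, wrench from where it was at the start of the episode above 0.02 m).
It also fails if it takes over 72 s, if anything falls off the work surface, if the arm or the gripper's body presses on something with over 40 N, if the wrist force passes 120 N, or if a joint passes its speed limit or range.

## Robot

A 6-joint arm with a two-finger parallel gripper is mounted at the origin on the work surface. World frame = base frame: x ahead of the robot, y to its left, z up, the work surface at z = 0. Lengths are in m, angles in rad, forces in N, time in s.
With the tool pointing down it reaches from about 0.275 to 0.825 m from the base axis. Payload 4.9 kg.
Tool frame: the origin (TCP) lies where the fingers leave the gripper's body, on its centre line; the fingertips stand r.finger_overhang ahead of it and the grasp point (between the pads) lies 54 mm ahead of it (r.finger_overhang is the distance from the TCP to the fingertips, in m); z points along the fingers, y is the direction in which the jaws open and shut (so a half turn about z gives the same grasp; the last joint's range is limited). The gripper opens to 85 mm and grips with 20 to 120 N. Pads are 22 mm wide; open, the fingers measure 114 mm over their backs; the gripper's body (76 mm by 85 mm) begins 54 mm behind the grasp point. The pads swing forward as they close: fully open they stand 13 mm farther back than shut.
Start: joints at [1.008, 0.326, -0.193, 1.052, 0, 1.437], TCP at [0.229, 0.5, 0.304] pointing down, gripper open.
Joint ranges: [-2.65, 2.65], [-0.97, 1.79], [-1.3, 1.35], [-1.93, 2.1], [-1.47, 1.37], [-3.14, 3.14]. Speed limits (rad/s): [2.57, 2.57, 3.14, 3.14, 3.14, 3.14].

## Interface

Orientations are given as [roll, pitch, yaw] about the fixed x, y, z axes, in that order (R = Rz(yaw) Ry(pitch) Rx(roll)).
In Python, from rig import r, imaging gives the robot as it stands.
- The arm moves only by the tool apply_moves, never from a script. Its arguments are lists of equal length, an entry for each row: "xyz": the shift along the world's x, y, z in m, a list of three; "spin": the turn about the world's z in rad. In form: {"xyz": [[dx, dy, dz], ...], "spin": [spin, ...]}. A call has 1 to 12 rows; each row is the pose to reach, as a shift and turn from the pose commanded when the call began; what a row does not reach only later rows make up. A row lasts 1/8 s, in which the tool goes at most 62.5 mm and 10.7 degrees, less where a joint would pass 70% of its speed; a pose out of reach is approached as far as the arm can. A call with a gripper value outside its range is refused whole. "hand" is the finger opening in m, from 0 to 0.0854, set as the call begins (left out, the last holds). The fingers move at their own pace and stop on an object; the grip force is fixed at half the most. Time passes only in rows, so rows that repeat a pose let the fingers close. It gives the time, the measured TCP pose, the force and the opening at its end, in the units of the state.
- r.observe(): the state, without advancing time (a new reading comes with each control period).
- imaging.read_camera(name): name is "scene" or "top"; returns a dict with "color" (480x640x3 uint8, red, green, blue), "mtx" (3x3 intrinsics, pixels), "R" (3x3) and "t" (3): a world point X has camera coordinates R X + t. Camera axes: x right, y down, z forward; pixel columns grow to the right and rows downward; lengths in m; the calibration is good to about 2 mm. A picture is of the moment at which its call begins. There is no depth.
- r.hand_in(): hands the job in, once; it reports no verdict.
The state is a dict: "time": time; "qpos": joint angles; "qd": joint speeds; "tau": joint torques, N m; "ee_pos": TCP position; "ee_rot": TCP orientation; "wrist_force": force on the tool from outside, world axes, zero at the start; "wrist_torque": the same for the moment, N m; "finger_gap": finger opening in m.
Only numpy, scipy, OpenCV 4.12 (cv2) and the standard library are available. Lean on these libraries where they do the work, as an engineer would, in place of code of your own. Each camera call takes 0.05 s, during which the arm holds its last target. There are 200 camera calls.

## Working session

There is one attempt and no reset: what is moved stays moved. The work goes in short steps, Python scripts to look and compute and a tool call to move; the robot and the scene stay as the last step left them, time stands still between calls to the robot, and variables do not carry over. Pictures are saved under pics/ and viewed, about 8 in all and at most 12, crops included, and the job is handed in when it is done.

Besides the shell and the picture viewer there is one more tool, called after ">>>" by a JSON object that holds its "api" and its "payload". apply_moves: Moves the arm, as the interface text tells. Its arguments: {"type":"object","properties":{"xyz":{"type":"array"},"spin":{"type":"array"},"hand":{"type":"number"}},"required":["xyz","spin"]}

```bash
mkdir -p pics; ls; python3 - <<'E'
from rig import r, imaging
import cv2
print(r.observe()); print(r.finger_overhang)
for n in("top","scene"):
    c=imaging.read_camera(n); print(n,c["mtx"].tolist(),c["R"].tolist(),c["t"].tolist())
    cv2.imwrite(f"pics/{n}0.png",c["color"][:,:,::-1])
E
```

```text
pics
{'time': 0.0, 'qpos': array([ 1.00778895e+00,  3.26962412e-01, -1.93584986e-01,  1.05198472e+00,
       -7.87162967e-06,  1.43662428e+00]), 'qd': array([ 0.0009136 ,  0.00049379,  0.0004379 ,  0.00038638,  0.0003968 ,
       -0.00089562]), 'tau': array([-3.40624960e-03, -4.43400514e+01,  2.62436700e+01,  1.56260189e-02,
       -2.21156474e-04,  9.26265464e-08]), 'ee_pos': array([0.22843008, 0.49982209, 0.30309121]), 'ee_rot': array([-3.13987141e+00, -2.24395109e-04,  2.71275714e+00]), 'wrist_force': array([ 0.01035687, -0.45175348, -0.27052893]), 'wrist_torque': array([-0.03667329,  0.010858  , -0.0348836 ]), 'finger_gap': 0.08541352589897463}
0.0726
top [[615.0795412972925, 0.0, 330.0040929732347], [0.0, 615.0795412972925, 236.60010284538785], [0.0, 0.0, 1.0]] [[-0.0029455742323267874, -0.9998840060367347, 0.014943161123851509], [-0.9809127723968216, -1.632245000288333e-05, -0.19444827765336098], [0.19442596673598617, -0.015230699442545651, -0.9807989443577456]] [-0.02702777878843752, 0.5478578549629816, 1.2673698393450583]
scene [[451.225542970569, 0.0, 313.5238518749929], [0.0, 451.225542970569, 239.93439101398147], [0.0, 0.0, 1.0]] [[0.8598155610753556, 0.510251081458569, 0.01900091584719203], [0.2851189862742415, -0.44891328483982285, -0.8468671834238645], [-0.423585132645871, 0.7335671043365297, -0.531464898969536]] [-0.44244108623853595, -0.1424687753696099, 1.3208093737450257]
```

View pics/top0.png

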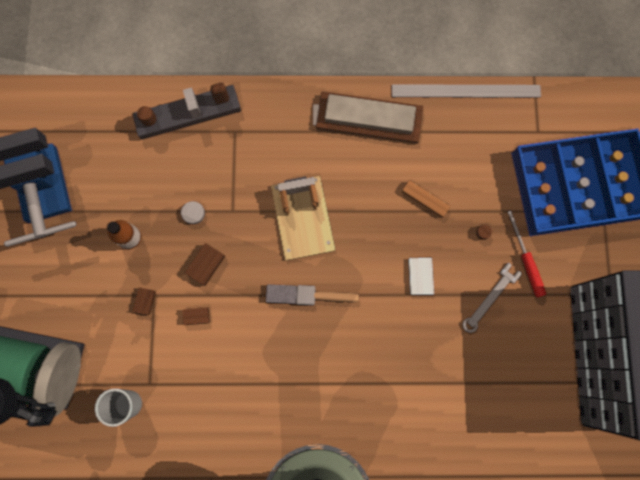

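View pics/scene0.png

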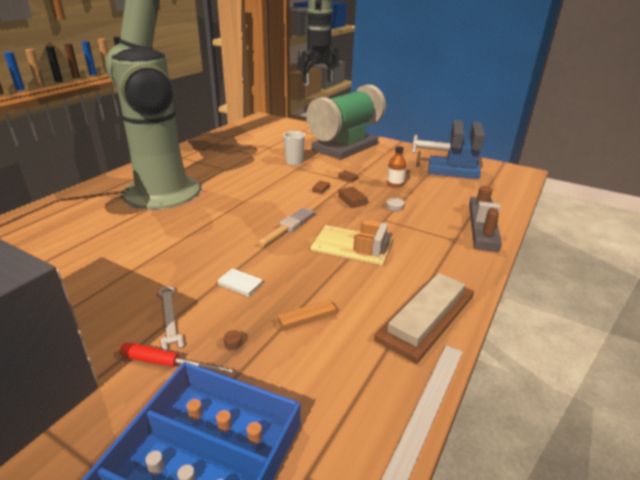

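Top view: the jig is at about (303,218), with its stop at (297,184). Block look-alikes are at (204,265), the largest, and at (143,302) and (195,316). The spacer is the plate at (421,276). Disc candidates are the grey one at (192,212) and the brown roundel at (483,232). Next I'll take a close crop and measure.

```bash
cat > h.py <<'E'
import numpy as np, cv2
from rig import r, imaging
def world(c,uv,z):
    uv=np.atleast_2d(np.array(uv,float)); M=np.linalg.inv(c["mtx"]); R=np.array(c["R"]);t=np.array(c["t"])
    d=(R.T@M@np.c_[uv,np.ones(len(uv))].T).T; o=-R.T@t
    return o+d*((z-o[2])/d[:,2])[:,None]
def pix(c,X):
    X=np.atleast_2d(np.array(X,float)); p=(np.array(c["mtx"])@(np.array(c["R"])@X.T+np.array(c["t"])[:,None])).T
    return p[:,:2]/p[:,2:]
def crop(c,u,v,w,h,k,name):
    m=c["color"][v:v+h,u:u+w,::-1]
    cv2.imwrite("pics/"+name,cv2.resize(m,None,fx=k,fy=k,interpolation=cv2.INTER_CUBIC))
E
python3 - <<'E'
from h import *
c=imaging.read_camera("top")
a=c["color"]
m1=a[170:290,165:285,::-1]; m2=a[172:272,260:360,::-1]
k=cv2.INTER_CUBIC
A=cv2.resize(m1,(400,400),interpolation=k);B=cv2.resize(m2,(400,400),interpolation=k)
cv2.imwrite("pics/c1.png",np.hstack([A,B]))
cv2.imwrite("pics/top_raw.png",a[:,:,::-1])
for n,(u,v) in dict(block=(204,265),spacer=(421,276),disc=(192,212),bg=(240,240),d1=(143,302),d2=(195,316)).items(): print(n,a[v,u],world(c,(u,v),0.02))
E
```

```text
block [98 60 40] [[0.4914949  0.24627226 0.02      ]]
spacer [211 203 191] [[ 0.46692167 -0.22666651  0.02      ]]
disc [171 154 144] [[0.61008845 0.27712888 0.02      ]]
bg [154 105  69] [[0.54693502 0.16944528 0.02      ]]
d1 [91 53 34] [[0.41124584 0.37403813 0.02      ]]
d2 [100  59  38] [[0.38111667 0.2614389  0.02      ]]
```

View pics/c1.png

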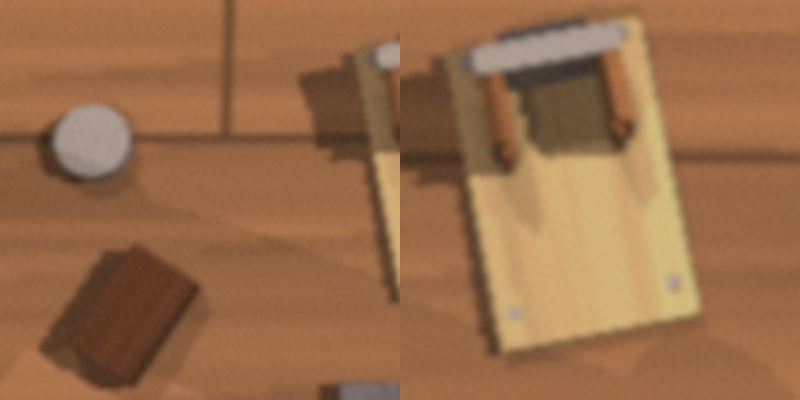

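```bash
cat > m1.py <<'E'
from h import *
from scipy.optimize import least_squares
c=imaging.read_camera("top"); a=c["color"]
def rect(x0,x1,w,z): return np.array([[x0,w/2,z],[x1,w/2,z],[x1,-w/2,z],[x0,-w/2,z]])
def place(p,P):
    C,S=np.cos(p[2]),np.sin(p[2]); return np.c_[p[0]+C*P[:,0]-S*P[:,1],p[1]+S*P[:,0]+C*P[:,1],P[:,2]]
def fit(P,uv,p0):
    f=lambda p:(pix(c,place(p,P))-uv).ravel()
    s=least_squares(f,p0); print(np.round(s.x,4),"res px",np.round(s.fun,1)); return s.x
# jig: FL, BL, BR, FR
uvj=np.array([[285.7,259.5],[271.7,185.7],[319.5,176.2],[335,250.7]])
w=world(c,uvj,.01); print("jig sides",[np.round(np.linalg.norm(w[i]-w[(i+1)%4]),4) for i in range(4)])
J=fit(rect(-.145,.03,.112,.01),uvj,[.62,.05,.2])
uvb=np.array([[137,246],[199,288],[132,384],[72,345]])/3.3333+[165,170]
w=world(c,uvb,.025); print("block sides",[np.round(np.linalg.norm(w[i]-w[(i+1)%4]),4) for i in range(4)])
d=w[0]-w[3];print(np.arctan2(d[1],d[0]),w.mean(0))
# spacer segmentation
s=a[245:310,395:450].astype(int); m=((s[...,2]>150)).astype(np.uint8)
n,l,st,ce=cv2.connectedComponentsWithStats(m); i=1+st[1:,4].argmax()
ys,xs=np.where(l==i); pts=np.c_[xs+395,ys+245]; W=world(c,pts,.012)[:,:2].astype(np.float32)
print("spacer",len(W),cv2.minAreaRect(W*1000))
s=a[195:230,175:212].astype(int); m=(s[...,2]>115).astype(np.uint8)
n,l,st,ce=cv2.connectedComponentsWithStats(m); i=1+st[1:,4].argmax()
ys,xs=np.where(l==i); W=world(c,np.c_[xs+175,ys+195],.016)[:,:2].astype(np.float32)
print("disc",len(W),cv2.minEnclosingCircle(W*1000),W.mean(0))
s=a[235:295,170:235].astype(int); m=(s.sum(2)<225).astype(np.uint8)
print("cam",-np.array(c["R"]).T@c["t"])
E
python3 m1.py
```

```text
jig sides [np.float64(0.1717), np.float64(0.1101), np.float64(0.1746), np.float64(0.1105)]
[0.6563 0.043  0.1953] res px [-0.3  0.9 -0.5 -0.6  0.4 -0.3  0.3 -0.1]
block sides [np.float64(0.0499), np.float64(0.0752), np.float64(0.0472), np.float64(0.0764)]
-0.545973503759942 [0.49151923 0.24202884 0.025     ]
spacer 782 ((469.06866455078125, -227.7323760986328), (78.05717468261719, 48.849308013916016), 1.3843653202056885)
disc 347 ((612.4965209960938, 277.0426025390625), 23.989168167114258) [0.6122786  0.27715307]
cam [ 0.29091155 -0.00771277  1.3499689 ]
```

The crop shows the grey disc (round, about 49 mm), the dark block (largest, about 77x49 mm) and the empty pocket of the jig. All the sizes agree with the descriptions. I'll grip the block 20 mm behind its middle.

>>> {"api": "apply_moves", "payload": {"xyz": [[0.03,-0.03,0],[0.07,-0.07,0],[0.11,-0.11,0],[0.15,-0.15,-0.01],[0.19,-0.19,-0.04],[0.22,-0.222,-0.08],[0.24,-0.242,-0.12],[0.245,-0.247,-0.15],[0.245,-0.247,-0.17],[0.245,-0.247,-0.17]], "spin": [0,-0.04,-0.08,-0.117,-0.117,-0.117,-0.117,-0.117,-0.117,-0.117]}}

```text
time: 1.45
ee_pos: [0.4725, 0.2526, 0.1323]
ee_rot: [-3.139, -0.002, 2.595]
wrist_force: [-0.5, 1.2, -0.5]
finger_gap: 0.0856
```

```bash
python3 - <<'E'
from h import *
o=r.observe();print(o['ee_pos'],o['ee_rot'],o['wrist_force'])
c=imaging.read_camera("scene"); a=c["color"]
crop(c,290,100,160,120,5,"s1.png")
E
```

```text
[0.472503   0.25255271 0.13227463] [-3.13852331e+00 -2.41984259e-03  2.59537379e+00] [-0.50230342  1.15412106 -0.51129563]
```

View pics/s1.png

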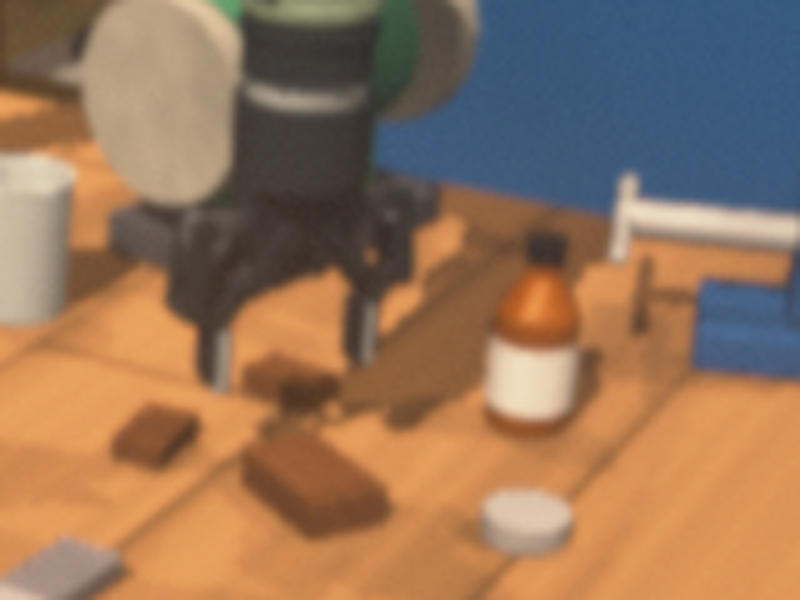

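The scene crop shows the fingers at crop (218,350) and (362,330), straddling the block's rear end. The block at (315,480) is clear of the small look-alikes. Descending to grip.

>>> {"api": "apply_moves", "payload": {"xyz": [[0,0,-0.02],[0,0,-0.04],[0,0,-0.05],[0,0,-0.056],[0,0,-0.056]], "spin": [0,0,0,0,0]}}

```text
time: 2.12
ee_pos: [0.4738, 0.2534, 0.0782]
ee_rot: [3.141, 0.0, 2.596]
wrist_force: [0.7, 0.1, 0.3]
finger_gap: 0.0853
```

>>> {"api": "apply_moves", "payload": {"xyz": [[0,0,0],[0,0,0],[0,0,0],[0,0,0],[0,0,0],[0,0,0]], "spin": [0,0,0,0,0,0], "hand": 0.03}}

```text
time: 2.88
ee_pos: [0.4744, 0.2537, 0.079]
ee_rot: [3.14, 0.001, 2.596]
wrist_force: [-0.5, -0.2, 5.2]
finger_gap: 0.0482
```

>>> {"api": "apply_moves", "payload": {"xyz": [[0,0,0.005],[0,0,0.02],[0,0,0.05],[0,0,0.08],[0,0,0.08]], "spin": [0,0,0,0,0]}}

```text
time: 3.5
ee_pos: [0.4754, 0.2538, 0.1609]
ee_rot: [3.137, 0.003, 2.596]
wrist_force: [-0.2, -0.3, -1.7]
finger_gap: 0.0489
```

```bash
cat > m2.py <<'E'
# subpixel edges of jig: re-measure with gripper clear
from m1 import *
E
python3 - <<'E'
from h import *
o=r.observe();print(o['ee_pos'],o['ee_rot'],o['wrist_force'],o['wrist_torque'],o['finger_gap'])
c=imaging.read_camera("top"); a=c["color"]
crop(c,140,150,200,150,4,"t2.png")
# jig plate edges: blue/yellow discrimination
hsv=cv2.cvtColor(a,cv2.COLOR_RGB2HSV)[172:272,260:360]
print(hsv[60,50],hsv[60,90], hsv[20,50])
J=np.array([.6563,.043,.1953]); R2=lambda t:np.array([[np.cos(t),-np.sin(t)],[np.sin(t),np.cos(t)]])
g=a.astype(float); S=g[...,1]-0.6*g[...,0]  # green high on plywood
# sample edges: for each nominal edge point, scan along normal and find steepest gradient
from scipy.ndimage import map_coordinates, gaussian_filter
from scipy.optimize import least_squares
Gs=[gaussian_filter(g[...,1],.7)]
def scan(P,n,rng=.008):
    s=np.arange(-rng,rng+1e-9,.0005); X=np.array([np.r_[J[:2]+R2(J[2])@(P+n*k),.01] for k in s]); p=pix(c,X)
    v=map_coordinates(Gs[0],[p[:,1],p[:,0]],order=1); d=np.gradient(v); i=np.abs(d).argmax(); return s[i],d[i]
for name,pts,n in [("front",[(-.145,y) for y in np.linspace(-.05,.05,11)],(-1,0)),("right",[(x,-.056) for x in np.linspace(-.14,-.06,9)],(0,-1)),("left",[(x,.056) for x in np.linspace(-.14,-.06,9)],(0,1))]:
    q=[scan(np.array(p),np.array(n,float)) for p in pts]; print(name,[(round(k*1000,1),round(d)) for k,d in q])
E
```

```text
[0.47536746 0.25384789 0.16087902] [3.1373609  0.00340376 2.59579612] [-0.21504124 -0.28483871 -1.71407661] [-0.02740542  0.00398404 -0.00917557] 0.048899633456563674
[ 17 116 208] [ 12 138 142] [ 12 139  75]
front [(np.float64(-2.0), -6), (np.float64(-1.5), -7), (np.float64(-2.5), -6), (np.float64(-3.0), -6), (np.float64(-2.0), -6), (np.float64(-2.5), -6), (np.float64(-2.5), -6), (np.float64(-2.0), -6), (np.float64(-2.0), -5), (np.float64(-1.5), -5), (np.float64(-2.5), -5)]
right [(np.float64(-0.5), -5), (np.float64(-0.5), -6), (np.float64(-1.0), -6), (np.float64(-1.0), -5), (np.float64(0.0), -5), (np.float64(0.0), -6), (np.float64(-0.5), -6), (np.float64(0.0), -6), (np.float64(0.0), -6)]
left [(np.float64(0.5), -7), (np.float64(1.0), -7), (np.float64(1.5), -7), (np.float64(0.5), -7), (np.float64(1.0), -7), (np.float64(1.0), -7), (np.float64(1.0), -7), (np.float64(1.5), -8), (np.float64(1.5), -8)]
```

View pics/t2.png

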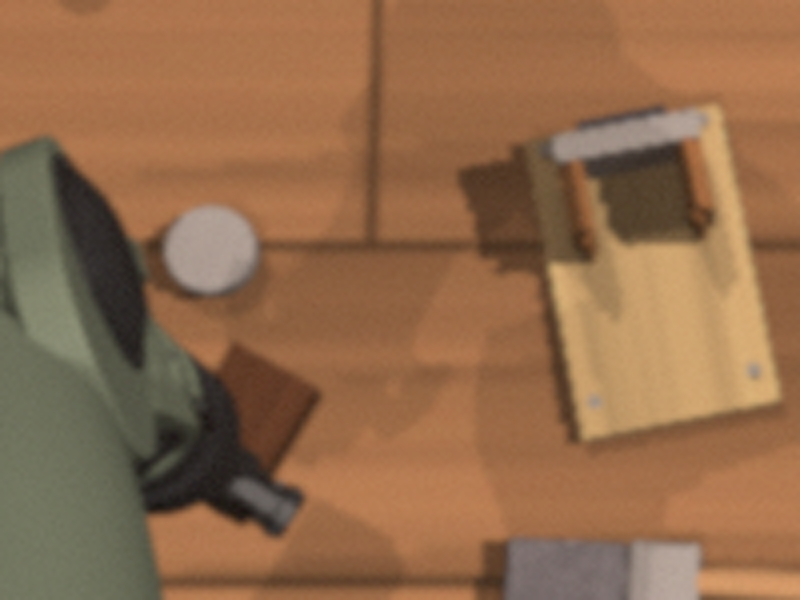

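The block is held (gap 0.049) and its lead end is visible at crop (280,370). The jig is clear, and its refined origin is about (0.6576, 0.0440) with yaw 0.195. Carrying the block to the mouth.

>>> {"api": "apply_moves", "payload": {"xyz": [[0.01,-0.03,0],[0.025,-0.07,0],[0.04,-0.115,0],[0.056,-0.16,0],[0.07,-0.2,0],[0.08,-0.223,-0.01],[0.0816,-0.229,-0.03],[0.0816,-0.229,-0.05],[0.0816,-0.229,-0.06],[0.0816,-0.229,-0.06],[0.0816,-0.229,-0.06]], "spin": [0.05,0.2,0.36,0.52,0.66,0.741,0.741,0.741,0.741,0.741,0.741]}}

```text
time: 4.92
ee_pos: [0.5556, 0.0244, 0.0983]
ee_rot: [-3.141, 0.001, -2.946]
wrist_force: [0.5, -0.1, -0.7]
finger_gap: 0.0487
```

```bash
python3 - <<'E'
from h import *
o=r.observe();print(o['ee_pos'],o['ee_rot'],o['wrist_force'],o['wrist_torque'],o['finger_gap'])
c=imaging.read_camera("top"); crop(c,250,160,120,90,6,"t3.png")
E
```

```text
[0.55555799 0.02441463 0.09830049] [-3.14142418e+00  5.69766952e-04 -2.94601566e+00] [ 0.50397307 -0.12950269 -0.6597071 ] [-0.00213296  0.07258848  0.00270752] 0.04870949534716884
```

View pics/t3.png

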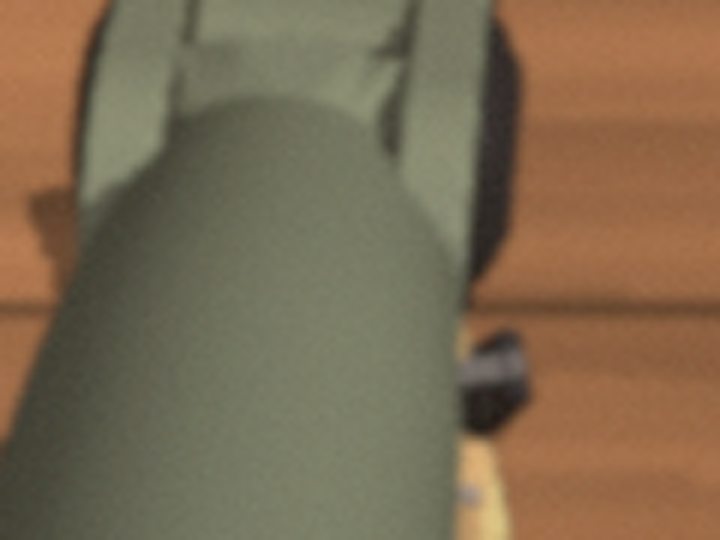

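The arm hides the jig from the top camera, so I'll go by feel. Lowering to the floor.

>>> {"api": "apply_moves", "payload": {"xyz": [[0,0,-0.005],[0,0,-0.007],[0,0,-0.009],[0,0,-0.009]], "spin": [0,0,0,0]}}

```text
time: 5.48
ee_pos: [0.5553, 0.0242, 0.089]
ee_rot: [3.142, 0.0, -2.946]
wrist_force: [-0.5, 0.4, 0.8]
finger_gap: 0.0486
```

>>> {"api": "apply_moves", "payload": {"xyz": [[0.005,0.001,0],[0.0098,0.0019,0],[0.0147,0.0029,0],[0.0196,0.0039,0],[0.0196,0.0039,0]], "spin": [0,0,0,0,0]}}

```text
time: 6.1
ee_pos: [0.5737, 0.0275, 0.0891]
ee_rot: [-3.141, -0.002, -2.947]
wrist_force: [0.5, -0.1, -1.3]
finger_gap: 0.049
```

```bash
python3 - <<'E'
from h import *
o=r.observe();print(o['wrist_force'],o['wrist_torque'])
c=imaging.read_camera("scene"); crop(c,300,190,120,90,6,"s3.png")
E
```

```text
[ 0.48638601 -0.14377291 -1.30648025] [-0.08340867 -0.00143783 -0.04035022]
```

View pics/s3.png

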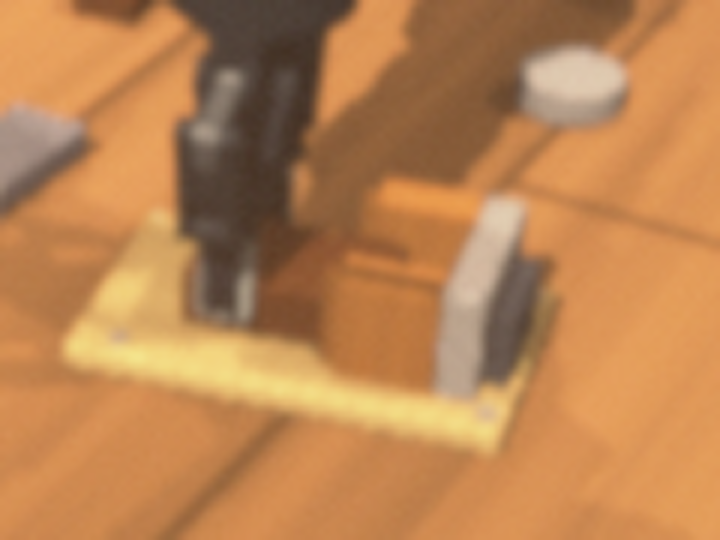

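The block's lead end is between the walls with no side force, and the finger at (220,290) is still about 25 mm from the flare at (330,310). Sliding further in.

>>> {"api": "apply_moves", "payload": {"xyz": [[0.005,0.001,0],[0.0098,0.0019,0],[0.0147,0.0029,0],[0.0147,0.0029,0]], "spin": [0,0,0,0]}}

```text
time: 6.65
ee_pos: [0.5906, 0.031, 0.0888]
ee_rot: [-3.141, 0.001, -2.946]
wrist_force: [1.8, -2.0, -1.6]
finger_gap: 0.0488
```

>>> {"api": "apply_moves", "payload": {"xyz": [[0,0,0],[0,0,0],[0,0,0]], "spin": [0,0,0], "hand": 0.07}}

```text
time: 7.02
ee_pos: [0.5895, 0.0313, 0.089]
ee_rot: [3.141, 0.0, -2.946]
wrist_force: [1.0, 0.8, 0.7]
finger_gap: 0.0703
```

>>> {"api": "apply_moves", "payload": {"xyz": [[0,0,0.02],[-0.02,-0.004,0.045],[-0.0451,-0.0089,0.045],[-0.0451,-0.0089,0.045],[-0.0451,-0.0089,0.045]], "spin": [0,0,0,0,0], "hand": 0.0}}

```text
time: 7.65
ee_pos: [0.5453, 0.0222, 0.1341]
ee_rot: [-3.141, 0.001, -2.946]
wrist_force: [-0.4, -0.4, 0.1]
finger_gap: 0.0002
```

>>> {"api": "apply_moves", "payload": {"xyz": [[0,0,-0.02],[0,0,-0.03],[0,0,-0.034],[0,0,-0.034]], "spin": [0,0,0,0]}}

```text
time: 8.15
ee_pos: [0.5446, 0.0222, 0.0996]
ee_rot: [3.141, -0.0, -2.946]
wrist_force: [-0.8, -0.3, -0.3]
finger_gap: -0.0001
```

>>> {"api": "apply_moves", "payload": {"xyz": [[0,0,-0.002],[0,0,-0.004],[0,0,-0.004]], "spin": [0,0,0]}}

```text
time: 8.52
ee_pos: [0.5444, 0.0221, 0.0959]
ee_rot: [-3.142, 0.0, -2.946]
wrist_force: [0.1, 0.0, -0.4]
finger_gap: -0.0003
```

>>> {"api": "apply_moves", "payload": {"xyz": [[0,0,-0.003],[0,0,-0.005],[0,0,-0.005]], "spin": [0,0,0]}}

```text
time: 8.9
ee_pos: [0.5443, 0.0222, 0.0906]
ee_rot: [3.141, -0.0, -2.946]
wrist_force: [0.8, 0.3, -1.1]
finger_gap: -0.0002
```

>>> {"api": "apply_moves", "payload": {"xyz": [[0,0,-0.002],[0,0,-0.004],[0,0,-0.004]], "spin": [0,0,0]}}

```text
time: 9.28
ee_pos: [0.5443, 0.0221, 0.0867]
ee_rot: [3.141, -0.0, -2.946]
wrist_force: [-0.1, 0.4, -1.1]
finger_gap: -0.0001
```

>>> {"api": "apply_moves", "payload": {"xyz": [[0.0049,0.001,0],[0.0078,0.0016,0],[0.0108,0.0021,0],[0.0137,0.0027,0],[0.0157,0.0031,0],[0.0177,0.0035,0]], "spin": [0,0,0,0,0,0]}}

```text
time: 10.02
ee_pos: [0.562, 0.0257, 0.0868]
ee_rot: [3.142, -0.001, -2.946]
wrist_force: [0.3, -0.6, 1.6]
finger_gap: -0.0001
```

>>> {"api": "apply_moves", "payload": {"xyz": [[0.002,0.0004,0],[0.0039,0.0008,0],[0.0049,0.001,0]], "spin": [0,0,0]}}

```text
time: 10.4
ee_pos: [0.5672, 0.0266, 0.0868]
ee_rot: [-3.142, 0.0, -2.946]
wrist_force: [-0.6, -0.3, 0.3]
finger_gap: -0.0001
```

>>> {"api": "apply_moves", "payload": {"xyz": [[0.001,0.0002,0],[0.002,0.0004,0],[0.0029,0.0006,0]], "spin": [0,0,0]}}

```text
time: 10.78
ee_pos: [0.5698, 0.0272, 0.0868]
ee_rot: [-3.141, -0.001, -2.946]
wrist_force: [-2.9, -0.1, 1.8]
finger_gap: 0.0001
```

```bash
python3 - <<'E'
from h import *
o=r.observe();print(o['wrist_force'],o['wrist_torque'])
c=imaging.read_camera("scene"); crop(c,300,190,120,90,6,"s4.png")
E
```

```text
[-2.93348184 -0.14136492  1.81091578] [-0.10734784  0.45279509 -0.04360084]
```

View pics/s4.png

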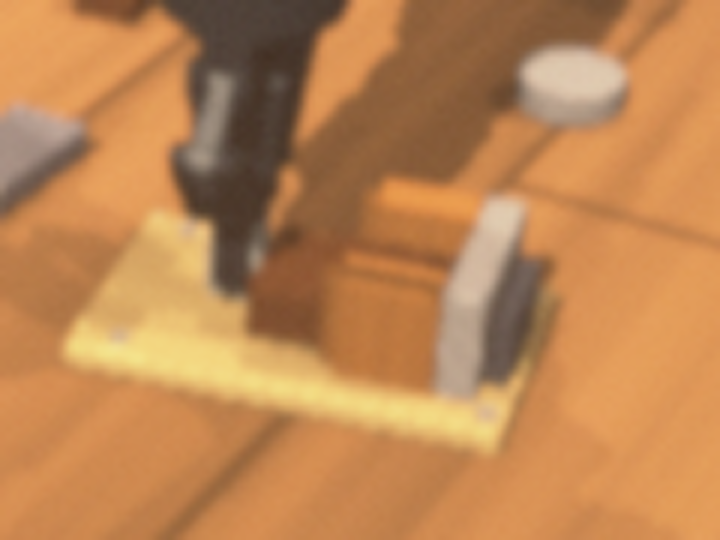

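The finger at (235,270) touches the block's rear face, and the block sits flat between the walls with about 32 mm protruding. Pressing on in 1 mm steps.

>>> {"api": "apply_moves", "payload": {"xyz": [[0.001,0.0002,0],[0.001,0.0002,0]], "spin": [0,0]}}

```text
time: 11.08
ee_pos: [0.5699, 0.0272, 0.0868]
ee_rot: [-3.141, -0.002, -2.947]
wrist_force: [-5.7, -1.8, 2.6]
finger_gap: -0.0002
```

>>> {"api": "apply_moves", "payload": {"xyz": [[0.001,0.0002,0],[0.001,0.0002,0]], "spin": [0,0]}}

```text
time: 11.32
ee_pos: [0.57, 0.0273, 0.0866]
ee_rot: [-3.141, -0.004, -2.947]
wrist_force: [-6.6, -0.8, 4.9]
finger_gap: 0.0003
```

>>> {"api": "apply_moves", "payload": {"xyz": [[0.001,0.0002,0],[0.001,0.0002,0]], "spin": [0,0]}}

```text
time: 11.58
ee_pos: [0.5702, 0.0274, 0.0865]
ee_rot: [-3.141, -0.006, -2.947]
wrist_force: [-9.7, -2.6, 6.3]
finger_gap: 0.0
```

The block is home: motion stalls at a TCP of (0.570, 0.027) while the push builds to 10 N. Backing off and going to the spacer.

>>> {"api": "apply_moves", "payload": {"xyz": [[-0.008,-0.0016,0],[-0.025,-0.005,0.005],[-0.03,-0.01,0.05],[-0.05,-0.05,0.08],[-0.07,-0.1,0.09],[-0.09,-0.15,0.09],[-0.107,-0.2,0.09],[-0.12,-0.24,0.08],[-0.1243,-0.2556,0.06],[-0.1243,-0.2556,0.043],[-0.1243,-0.2556,0.043]], "spin": [0,0,0,0,-0.05,-0.1,-0.15,-0.1713,-0.1713,-0.1713,-0.1713], "hand": 0.0}}

```text
time: 12.95
ee_pos: [0.4483, -0.2277, 0.1291]
ee_rot: [3.141, -0.001, -3.118]
wrist_force: [0.4, -0.2, 0.1]
finger_gap: 0.0003
```

>>> {"api": "apply_moves", "payload": {"xyz": [[0,0,0],[0,0,0],[0,0,0],[0,0,0],[0,0,-0.02],[0,0,-0.04],[0,0,-0.052],[0,0,-0.058],[0,0,-0.058]], "spin": [0,0,0,0,0,0,0,0,0], "hand": 0.085}}

```text
time: 14.08
ee_pos: [0.4486, -0.2277, 0.0718]
ee_rot: [3.141, -0.0, -3.118]
wrist_force: [-0.1, 0.1, -1.1]
finger_gap: 0.0848
```

>>> {"api": "apply_moves", "payload": {"xyz": [[0,0,0],[0,0,0],[0,0,0],[0,0,0],[0,0,0],[0,0,0]], "spin": [0,0,0,0,0,0], "hand": 0.03}}

```text
time: 14.82
ee_pos: [0.4491, -0.2281, 0.0728]
ee_rot: [-3.141, 0.001, -3.118]
wrist_force: [-1.3, 0.3, 5.8]
finger_gap: 0.0478
```

>>> {"api": "apply_moves", "payload": {"xyz": [[0,0,0.005],[0,0,0.03],[0,0,0.07],[0,0,0.1],[0,0,0.1]], "spin": [0,0,0,0,0]}}

```text
time: 15.45
ee_pos: [0.4499, -0.2286, 0.1742]
ee_rot: [-3.139, 0.004, -3.118]
wrist_force: [0.6, 0.0, -2.1]
finger_gap: 0.0481
```

```bash
python3 - <<'E'
from h import *
c=imaging.read_camera("top"); a=c["color"][:,:,::-1]
k=cv2.INTER_CUBIC
A=cv2.resize(a[172:272,260:360],(400,400),interpolation=k);B=cv2.resize(a[220:320,370:470],(400,400),interpolation=k)
cv2.imwrite("pics/c5.png",np.hstack([A,B]))
E
```

```text
(no output)
```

View pics/c5.png

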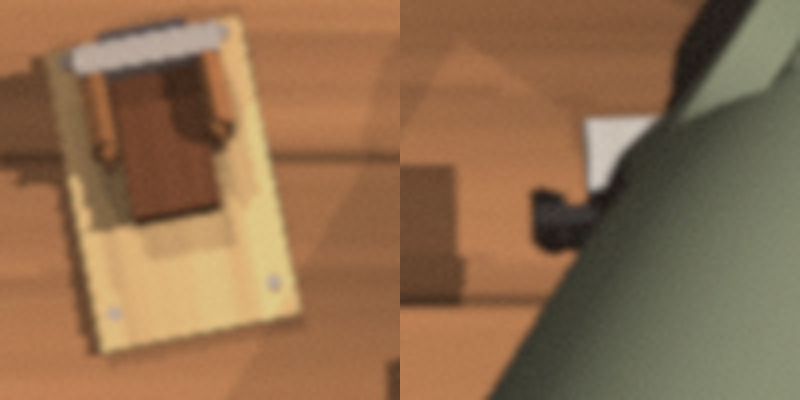

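The block sits square in the pocket, its rear edge running from crop (133,222) to (218,208), parallel to the jig's front edge. The spacer is gripped (gap 0.048). Carrying it to the mouth above the block.

>>> {"api": "apply_moves", "payload": {"xyz": [[0.015,0.03,0],[0.03,0.075,0],[0.05,0.12,0],[0.07,0.165,0],[0.09,0.21,0],[0.103,0.24,0],[0.1066,0.2515,-0.015],[0.1066,0.2515,-0.035],[0.1066,0.2515,-0.052],[0.1066,0.2515,-0.058],[0.1066,0.2515,-0.06],[0.1066,0.2515,-0.06]], "spin": [0,0.04,0.08,0.12,0.16,0.1713,0.1713,0.1713,0.1713,0.1713,0.1713,0.1713]}}

```text
time: 17.0
ee_pos: [0.5554, 0.0234, 0.1119]
ee_rot: [-3.141, 0.0, -2.947]
wrist_force: [0.2, -1.3, -1.3]
finger_gap: 0.0479
```

>>> {"api": "apply_moves", "payload": {"xyz": [[0,0,-0.002],[0,0,-0.004],[0,0,-0.004]], "spin": [0,0,0]}}

```text
time: 17.38
ee_pos: [0.5554, 0.0237, 0.108]
ee_rot: [-3.141, 0.0, -2.946]
wrist_force: [0.5, 0.2, -1.4]
finger_gap: 0.0481
```

```bash
python3 - <<'E'
from h import *
o=r.observe();print(o['wrist_force'],o['wrist_torque'])
c=imaging.read_camera("scene"); crop(c,300,190,120,90,6,"s5.png")
E
```

```text
[ 0.54201846  0.21738394 -1.4117087 ] [ 0.00297356 -0.00441115  0.00915969]
```

View pics/s5.png

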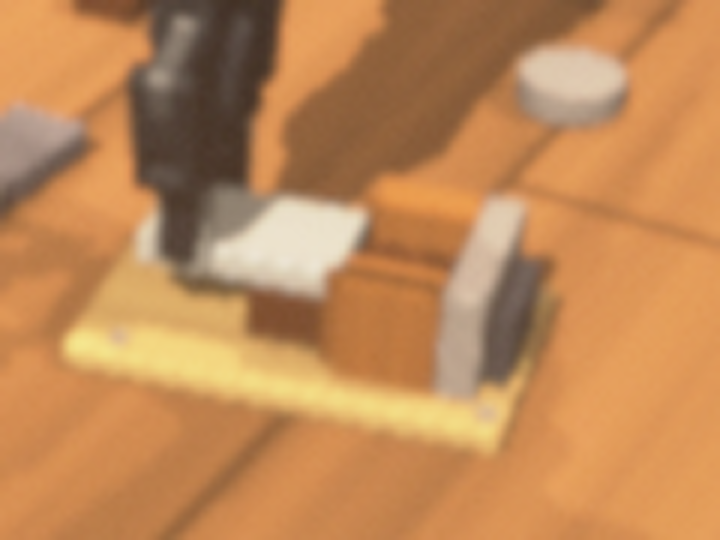

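The spacer lies level on the block with its lead end at the mouth, from (330,290) to (370,215), and there is no side force. Sliding in.

>>> {"api": "apply_moves", "payload": {"xyz": [[0.005,0.001,0],[0.0098,0.0019,0],[0.0147,0.0029,0],[0.0196,0.0039,0],[0.0196,0.0039,0]], "spin": [0,0,0,0,0]}}

```text
time: 18.05
ee_pos: [0.5755, 0.0277, 0.1079]
ee_rot: [-3.141, 0.001, -2.946]
wrist_force: [0.2, 0.3, -2.1]
finger_gap: 0.0482
```

>>> {"api": "apply_moves", "payload": {"xyz": [[0.005,0.001,0],[0.0098,0.0019,-0.0005],[0.0137,0.0027,-0.001],[0.0137,0.0027,-0.001]], "spin": [0,0,0,0]}}

```text
time: 18.55
ee_pos: [0.5883, 0.0301, 0.1078]
ee_rot: [-3.141, -0.001, -2.946]
wrist_force: [-6.1, -1.3, 9.3]
finger_gap: 0.048
```

>>> {"api": "apply_moves", "payload": {"xyz": [[0,0,0],[0,0,0],[0,0,0]], "spin": [0,0,0], "hand": 0.065}}

```text
time: 18.92
ee_pos: [0.5887, 0.0304, 0.1067]
ee_rot: [3.142, 0.0, -2.946]
wrist_force: [0.4, -0.2, -0.0]
finger_gap: 0.065
```

>>> {"api": "apply_moves", "payload": {"xyz": [[0,0,0.02],[0,0,0.04],[-0.025,-0.005,0.04],[-0.0441,-0.0087,0.04],[-0.0441,-0.0087,0.04]], "spin": [0,0,0,0,0]}}

```text
time: 19.55
ee_pos: [0.5434, 0.0216, 0.1468]
ee_rot: [3.141, -0.001, -2.947]
wrist_force: [-0.4, -0.3, -0.1]
finger_gap: 0.065
```

>>> {"api": "apply_moves", "payload": {"xyz": [[0,0,0],[0,0,0],[0,0,0],[0,0,0],[0,0,-0.02],[0,0,-0.034],[0,0,-0.034]], "spin": [0,0,0,0,0,0,0], "hand": 0.0}}

```text
time: 20.42
ee_pos: [0.5435, 0.0217, 0.1117]
ee_rot: [3.141, -0.003, -2.946]
wrist_force: [-0.1, 0.4, -0.5]
finger_gap: -0.0
```

>>> {"api": "apply_moves", "payload": {"xyz": [[0.0049,0.001,0],[0.0088,0.0017,0],[0.0118,0.0023,0],[0.0147,0.0029,0],[0.0167,0.0033,0],[0.0186,0.0037,0],[0.0206,0.0041,0]], "spin": [0,0,0,0,0,0,0]}}

```text
time: 21.3
ee_pos: [0.5649, 0.0257, 0.1128]
ee_rot: [3.141, -0.0, -2.946]
wrist_force: [-0.9, 0.4, -0.7]
finger_gap: 0.0001
```

>>> {"api": "apply_moves", "payload": {"xyz": [[0.001,0.0002,0],[0.002,0.0004,0],[0.0029,0.0006,0]], "spin": [0,0,0]}}

```text
time: 21.68
ee_pos: [0.568, 0.0264, 0.1128]
ee_rot: [3.142, -0.0, -2.946]
wrist_force: [-1.3, 0.4, 0.2]
finger_gap: -0.0001
```

>>> {"api": "apply_moves", "payload": {"xyz": [[0.001,0.0002,0],[0.002,0.0004,0],[0.002,0.0004,0]], "spin": [0,0,0]}}

```text
time: 22.05
ee_pos: [0.5699, 0.0267, 0.1128]
ee_rot: [-3.142, -0.0, -2.946]
wrist_force: [-1.4, -1.4, -0.2]
finger_gap: -0.0003
```

>>> {"api": "apply_moves", "payload": {"xyz": [[0.001,0.0002,0],[0.002,0.0004,0],[0.002,0.0004,0]], "spin": [0,0,0]}}

```text
time: 22.42
ee_pos: [0.5702, 0.0268, 0.1127]
ee_rot: [-3.141, -0.004, -2.947]
wrist_force: [-6.3, -1.8, 5.8]
finger_gap: 0.0
```

>>> {"api": "apply_moves", "payload": {"xyz": [[0.001,0.0002,0],[0.002,0.0004,0],[0.002,0.0004,0]], "spin": [0,0,0]}}

```text
time: 22.8
ee_pos: [0.5705, 0.027, 0.1125]
ee_rot: [-3.141, -0.008, -2.947]
wrist_force: [-11.0, -2.4, 8.8]
finger_gap: 0.0002
```

The spacer is home: it stalls at the same TCP x (0.5705) with an 11 N push. On to the disc.

>>> {"api": "apply_moves", "payload": {"xyz": [[-0.008,-0.0016,0],[-0.025,-0.005,0.01],[-0.025,-0.005,0.05],[-0.02,0.03,0.08],[-0.01,0.08,0.08],[0.005,0.13,0.08],[0.02,0.18,0.08],[0.03,0.22,0.07],[0.037,0.244,0.05],[0.038,0.2497,0.03],[0.038,0.2497,0.017],[0.038,0.2497,0.017]], "spin": [0,0,0,0,0,0,0,0,0,0,0,0]}}

```text
time: 24.3
ee_pos: [0.6111, 0.2758, 0.1284]
ee_rot: [-3.141, -0.003, -2.948]
wrist_force: [-0.1, 0.3, 0.1]
finger_gap: 0.0
```

>>> {"api": "apply_moves", "payload": {"xyz": [[0,0,0],[0,0,0],[0,0,0],[0,0,0],[0,0,-0.02],[0,0,-0.04],[0,0,-0.05],[0,0,-0.056],[0,0,-0.056]], "spin": [0,0,0,0,0,0,0,0,0], "hand": 0.085}}

```text
time: 25.42
ee_pos: [0.6118, 0.2772, 0.0735]
ee_rot: [-3.142, -0.001, -2.946]
wrist_force: [0.7, 0.4, 0.6]
finger_gap: 0.0849
```

>>> {"api": "apply_moves", "payload": {"xyz": [[0,0,0],[0,0,0],[0,0,0],[0,0,0],[0,0,0],[0,0,0]], "spin": [0,0,0,0,0,0], "hand": 0.03}}

```text
time: 26.18
ee_pos: [0.6126, 0.2775, 0.0751]
ee_rot: [3.141, 0.002, -2.946]
wrist_force: [-0.3, -0.8, 4.8]
finger_gap: 0.0476
```

>>> {"api": "apply_moves", "payload": {"xyz": [[0,0,0.005],[0,0,0.03],[0,0,0.07],[0,0,0.11],[0,0,0.11]], "spin": [0,0,0,0,0]}}

```text
time: 26.8
ee_pos: [0.6139, 0.2779, 0.1875]
ee_rot: [3.141, 0.006, -2.946]
wrist_force: [0.5, -0.8, -2.2]
finger_gap: 0.0476
```

>>> {"api": "apply_moves", "payload": {"xyz": [[-0.005,-0.03,0],[-0.01,-0.075,0],[-0.015,-0.12,0],[-0.018,-0.165,0],[-0.0194,-0.205,0],[-0.0194,-0.235,0],[-0.0194,-0.2461,-0.01],[-0.0194,-0.2461,-0.03],[-0.0194,-0.2461,-0.048],[-0.0194,-0.2461,-0.056],[-0.0194,-0.2461,-0.058],[-0.0194,-0.2461,-0.058]], "spin": [0,0,0,0,0,0,0,0,0,0,0,0]}}

```text
time: 28.3
ee_pos: [0.5928, 0.0314, 0.126]
ee_rot: [3.142, 0.0, -2.946]
wrist_force: [0.9, 0.3, -1.8]
finger_gap: 0.0476
```

>>> {"api": "apply_moves", "payload": {"xyz": [[0,0,-0.002],[0,0,-0.003],[0,0,-0.003]], "spin": [0,0,0]}}

```text
time: 28.68
ee_pos: [0.5926, 0.0311, 0.123]
ee_rot: [-3.142, 0.0, -2.946]
wrist_force: [-0.2, -0.6, -2.2]
finger_gap: 0.0476
```

```bash
python3 - <<'E'
from h import *
o=r.observe();print(o['wrist_force'],o['wrist_torque'])
c=imaging.read_camera("scene"); crop(c,300,190,120,90,6,"s6.png")
E
```

```text
[-0.23441709 -0.57542498 -2.23008297] [-0.01393082 -0.01083685 -0.01651004]
```

View pics/s6.png

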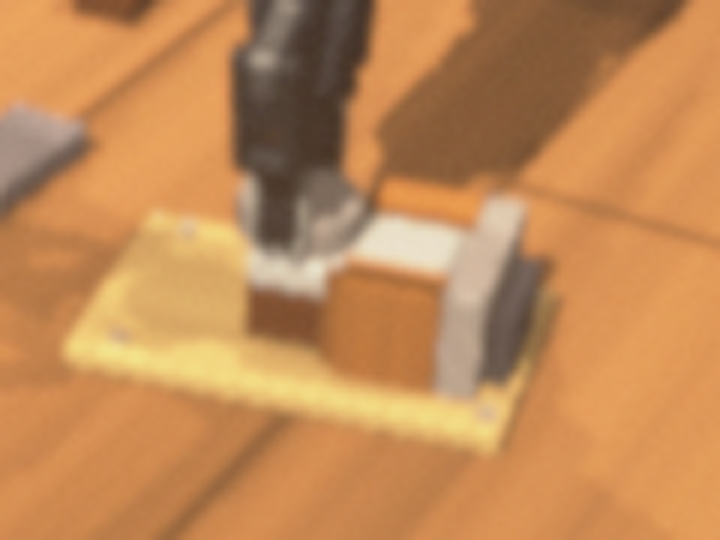

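The spacer lies home against the stop, and the disc at (300,215) is just above its rear part, clear of the flares. Lowering until it touches.

>>> {"api": "apply_moves", "payload": {"xyz": [[0,0,-0.001],[0,0,-0.0015],[0,0,-0.0015]], "spin": [0,0,0]}}

```text
time: 29.1
ee_pos: [0.5927, 0.0311, 0.1221]
ee_rot: [-3.141, 0.001, -2.946]
wrist_force: [-2.3, -0.2, 6.0]
finger_gap: 0.0474
```

>>> {"api": "apply_moves", "payload": {"xyz": [[0,0,-0.0005],[0,0,-0.001],[0,0,-0.001]], "spin": [0,0,0]}}

```text
time: 29.48
ee_pos: [0.5927, 0.0311, 0.1221]
ee_rot: [-3.141, 0.001, -2.946]
wrist_force: [-4.7, -0.2, 12.0]
finger_gap: 0.0474
```

>>> {"api": "apply_moves", "payload": {"xyz": [[0,0,0.0015],[0,0,0.0015],[0,0,0.0015],[0,0,0.0015]], "spin": [0,0,0,0], "hand": 0.065}}

```text
time: 29.98
ee_pos: [0.5925, 0.0311, 0.1216]
ee_rot: [3.141, -0.0, -2.946]
wrist_force: [-0.8, -0.1, 0.0]
finger_gap: 0.0649
```

>>> {"api": "apply_moves", "payload": {"xyz": [[0,0,0.018],[0,0,0.04],[-0.025,-0.005,0.04],[-0.0481,-0.0095,0.04],[-0.0481,-0.0095,0.04]], "spin": [0,0,0,0,0]}}

```text
time: 30.6
ee_pos: [0.543, 0.0216, 0.1617]
ee_rot: [3.141, -0.002, -2.947]
wrist_force: [0.4, 0.2, 0.1]
finger_gap: 0.0651
```

>>> {"api": "apply_moves", "payload": {"xyz": [[0,0,0],[0,0,0],[0,0,0],[0,0,0],[0,0,-0.02],[0,0,-0.036],[0,0,-0.036]], "spin": [0,0,0,0,0,0,0], "hand": 0.0}}

```text
time: 31.48
ee_pos: [0.5433, 0.0218, 0.1244]
ee_rot: [3.141, -0.003, -2.946]
wrist_force: [-0.5, 0.0, 0.3]
finger_gap: -0.0
```

>>> {"api": "apply_moves", "payload": {"xyz": [[0.0039,0.001,0],[0.0069,0.0017,0],[0.0098,0.0024,0],[0.0128,0.003,0],[0.0157,0.0036,0],[0.0186,0.0042,0],[0.0216,0.0048,0],[0.0245,0.0054,0]], "spin": [0,0,0,0,0,0,0,0]}}

```text
time: 32.48
ee_pos: [0.5691, 0.0271, 0.1258]
ee_rot: [3.142, -0.0, -2.946]
wrist_force: [-0.9, -0.0, 1.3]
finger_gap: 0.0002
```

>>> {"api": "apply_moves", "payload": {"xyz": [[0.0029,0.0006,0],[0.0059,0.0012,0],[0.0088,0.0017,0],[0.0118,0.0023,0],[0.0147,0.0029,0],[0.0177,0.0035,0],[0.0196,0.0039,0]], "spin": [0,0,0,0,0,0,0]}}

```text
time: 33.35
ee_pos: [0.5888, 0.031, 0.1259]
ee_rot: [-3.142, 0.0, -2.946]
wrist_force: [-1.2, -0.4, -0.7]
finger_gap: 0.0001
```

Force is low as the disc slides. About 10 mm to go.

>>> {"api": "apply_moves", "payload": {"xyz": [[0.002,0.0004,0],[0.0039,0.0008,0],[0.0059,0.0012,0],[0.0078,0.0015,0],[0.0088,0.0017,0]], "spin": [0,0,0,0,0]}}

```text
time: 33.98
ee_pos: [0.5975, 0.0326, 0.1258]
ee_rot: [-3.142, 0.0, -2.946]
wrist_force: [-1.0, -0.2, -1.3]
finger_gap: -0.0003
```

>>> {"api": "apply_moves", "payload": {"xyz": [[0.001,0.0002,0],[0.002,0.0004,0],[0.002,0.0004,0]], "spin": [0,0,0]}}

```text
time: 34.35
ee_pos: [0.5994, 0.033, 0.1259]
ee_rot: [-3.142, -0.0, -2.946]
wrist_force: [-0.4, -0.7, 0.3]
finger_gap: 0.0001
```

>>> {"api": "apply_moves", "payload": {"xyz": [[0.001,0.0002,0],[0.002,0.0004,0],[0.002,0.0004,0]], "spin": [0,0,0]}}

```text
time: 34.72
ee_pos: [0.5998, 0.0331, 0.1258]
ee_rot: [-3.141, -0.004, -2.947]
wrist_force: [-6.4, -1.2, 4.1]
finger_gap: 0.0
```

>>> {"api": "apply_moves", "payload": {"xyz": [[0.001,0.0002,0],[0.001,0.0002,0],[0.001,0.0002,0]], "spin": [0,0,0]}}

```text
time: 35.1
ee_pos: [0.5999, 0.0332, 0.1257]
ee_rot: [-3.141, -0.005, -2.947]
wrist_force: [-8.6, -2.1, 6.4]
finger_gap: 0.0001
```

>>> {"api": "apply_moves", "payload": {"xyz": [[-0.006,-0.0012,0],[-0.025,-0.005,0],[-0.025,-0.005,0.03],[-0.025,-0.005,0.03]], "spin": [0,0,0,0]}}

```text
time: 35.6
ee_pos: [0.5796, 0.0285, 0.1583]
ee_rot: [-3.14, 0.006, -2.946]
wrist_force: [0.3, -0.7, -1.4]
finger_gap: -0.0
```

The disc is home: the push stalls at 0.5999 against a predicted 0.5994, at about 9 N. Now moving over its middle and pressing by feel.

>>> {"api": "apply_moves", "payload": {"xyz": [[0.02,0.004,0],[0.045,0.0092,0],[0.0563,0.0115,0],[0.0563,0.0115,-0.01],[0.0563,0.0115,-0.016],[0.0563,0.0115,-0.018],[0.0563,0.0115,-0.018]], "spin": [0,0,0,0,0,0,0]}}

```text
time: 36.48
ee_pos: [0.6332, 0.04, 0.1376]
ee_rot: [3.141, -0.001, -2.947]
wrist_force: [0.2, 0.3, 0.5]
finger_gap: -0.0004
```

>>> {"api": "apply_moves", "payload": {"xyz": [[0,0,-0.001],[0,0,-0.002],[0,0,-0.002]], "spin": [0,0,0]}}

```text
time: 36.85
ee_pos: [0.6337, 0.0401, 0.1359]
ee_rot: [-3.142, 0.0, -2.946]
wrist_force: [0.5, 0.4, 0.1]
finger_gap: -0.0004
```

>>> {"api": "apply_moves", "payload": {"xyz": [[0,0,-0.0005],[0,0,-0.001],[0,0,-0.001]], "spin": [0,0,0]}}

```text
time: 37.22
ee_pos: [0.6337, 0.0401, 0.1357]
ee_rot: [-3.141, 0.0, -2.946]
wrist_force: [-2.7, -0.4, 5.6]
finger_gap: 0.0002
```

Contact is at the predicted height. Raising the press to about 10–11 N and holding.

>>> {"api": "apply_moves", "payload": {"xyz": [[0,0,-0.0005],[0,0,-0.0008],[0,0,-0.0008],[0,0,-0.0008]], "spin": [0,0,0,0]}}

```text
time: 37.72
ee_pos: [0.6338, 0.0401, 0.1357]
ee_rot: [-3.141, 0.001, -2.946]
wrist_force: [-3.5, 0.0, 9.4]
finger_gap: -0.0
```

>>> {"api": "apply_moves", "payload": {"xyz": [[0,0,0],[0,0,0],[0,0,0],[0,0,0],[0,0,0],[0,0,0]], "spin": [0,0,0,0,0,0]}}

```text
time: 38.48
ee_pos: [0.6338, 0.0401, 0.1357]
ee_rot: [-3.141, 0.001, -2.946]
wrist_force: [-3.9, -0.4, 10.0]
finger_gap: 0.0001
```

>>> {"api": "apply_moves", "payload": {"xyz": [[0,0,0.003],[0,0,0.02],[0,0,0.06],[0,0,0.1],[-0.03,-0.04,0.12],[-0.06,-0.09,0.12],[-0.09,-0.14,0.12],[-0.12,-0.19,0.12],[-0.14,-0.23,0.12],[-0.14,-0.24,0.12],[-0.14,-0.24,0.12]], "spin": [0,0,0,0,0,0,0,0,0,0,0]}}

```text
time: 39.85
ee_pos: [0.4941, -0.2004, 0.2547]
ee_rot: [-3.141, 0.001, -2.948]
wrist_force: [-0.3, 0.2, 0.5]
finger_gap: 0.0002
```

```bash
python3 - <<'E'
from h import *
o=r.observe();print(o['ee_pos'],o['wrist_force'])
k=cv2.INTER_CUBIC
c=imaging.read_camera("top"); A=cv2.resize(c["color"][172:247,260:335,::-1],(400,400),interpolation=k)
d=imaging.read_camera("scene"); B=cv2.resize(d["color"][195:275,310:390,::-1],(400,400),interpolation=k)
J=np.array([.6593,.0440]); R=np.array([[np.cos(.1953),-np.sin(.1953)],[np.sin(.1953),np.cos(.1953)]])
def draw(I,cam,o,s,P):
    q=(pix(cam,[np.r_[J+R@np.array(p[:2]),p[2]] for p in P])-o+.5)*s
    cv2.polylines(I,[np.int32(q)],True,(0,255,0),1)
circ=[(-.025+.025*np.cos(t),.025*np.sin(t),.063) for t in np.linspace(0,6.28,40)]
sp=[(-.08,.025,.047),(-.08,-.025,.047),(0,-.025,.047),(0,.025,.047)]
for P in(circ,sp): draw(A,c,[260,172],400/75,P); draw(B,d,[310,195],5,P)
cv2.imwrite("pics/fin.png",np.hstack([A,B]))
# bystanders: compare with the first top picture away from the arm
b=cv2.imread("pics/top_raw.png"); df=cv2.absdiff(b,c["color"][:,:,::-1]).max(2)
for n,(u,v) in dict(offcut=(425,198),roundel=(483,232),brush=(310,295),driver=(527,255),oil=(124,234),wrench=(490,298)).items(): print(n,df[v-12:v+13,u-12:u+13].mean().round(1))
E
```

```text
[ 0.49414917 -0.20035074  0.25472739] [-0.26245482  0.18949952  0.46410181]
offcut 41.9
roundel 64.8
brush 8.0
driver 7.2
oil 6.1
wrench 6.2
```

View pics/fin.png

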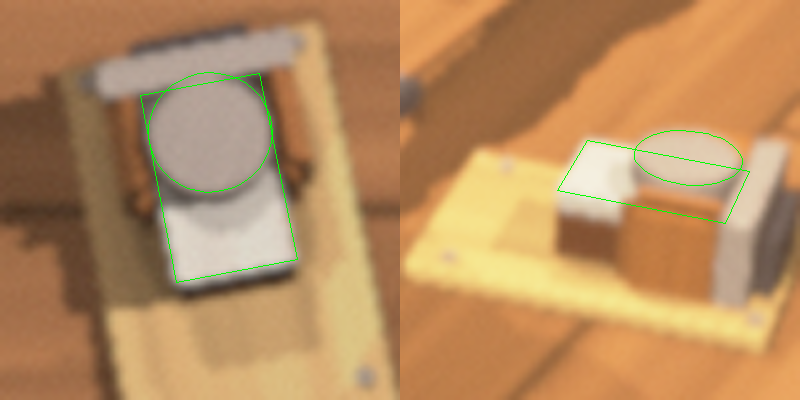

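The final picture shows the disc, spacer and block stacked against the stop, matching the drawn home outlines in both views. The offcut and roundel differ from the first picture, most likely because the raised arm hides them in the top view; the arm was never low near them. Handing in.

```bash
python3 -c "
from rig import r
print(r.hand_in())"
```

```text
the job is handed in; nothing more can be done
None
```

The anvil is built and handed in at about 40 s of the 72 s allowed. The block, spacer and disc were each slid part-way in, released and pushed home against the back stop, then the stack was pressed and left alone.

- **Pushing home:** the pushes reached about 10 N for the block, 11 N for the spacer and 9 N for the disc. The block and spacer stalled at the same hand position (x 0.570). The disc stalled within 1 mm of where it should.
- **Pressing:** I pressed on the middle of the disc with about 9.5–10 N for about 1.2 s, at the expected height, then lifted straight off.
- **Final view:** in both cameras the disc and spacer match the outlines of their home positions, and the hand was clear with no load on it. I shifted the jig's x by about 2 mm to agree with where the parts stalled, so that match along x is not independent proof.
- **Bystanders:** the brush, screwdriver, oil and wrench look unchanged. The image check failed for the offcut and roundel, most likely because the raised arm hides them in the top view. I did not take another view, so those two are unconfirmed, though the hand was never low near them.

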